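# Stow the dotting pen in its light-proof tube

## Robot

A 6-joint arm with a two-finger parallel gripper is mounted at the origin on the work surface. World frame = base frame: x ahead of the robot, y to its left, z up, the work surface at z = 0. Lengths are in m, angles in rad, forces in N, time in s.
With the tool pointing down it reaches from about 0.35 to 0.975 m from the base axis. Payload 4.9 kg.
Tool frame: the origin (TCP) lies on the front face of the gripper's body, between the roots of the fingers; the fingertips stand ctrl.tip_extent ahead of it and the grasp point (between the pads) lies 54 mm ahead of it (ctrl.tip_extent is the distance from the TCP to the fingertips, in m); z points along the fingers, y is the line along which they close (so a half turn about z gives the same grasp; the last joint's range is limited). The gripper opens to 85 mm and grips with 20 to 120 N. Pads are 22 mm wide; open, the fingers measure 114 mm over their backs; the gripper's body (76 mm by 85 mm) begins 54 mm behind the grasp point. The pads swing forward as they close: fully open they stand 13 mm farther back than shut.
Start: joints at [1.043, 0.053, 1.613, -0, 1.476, -0.119], TCP at [0.248, 0.573, 0.304] pointing down, gripper open.
Joint ranges: [-3.01, 3.01], [-1.01, 2.22], [0.06, 2.58], [-1.02, 4.17], [0.09, 2.62], [-3.14, 3.14]. Speed limits (rad/s): [2.57, 2.57, 3.14, 3.14, 3.14, 3.14].

## Interface

Orientations are given as a rotation vector (axis times angle).
In Python, from station import ctrl gives the robot as it stands.
- The arm moves only by the tool apply_moves, never from a script. Its argument "rows" is one flat list of numbers, 6 for each row, row after row: the shift along the tool's x, y, z normalised to -1 to 1, where 1 is 0.6 m, then the turn, a rotation vector about the tool's x, y, z normalised to -1 to 1, where 1 is 90 degrees. A call has 1 to 20 rows; each row is the pose to reach, as a shift and turn from the pose commanded when the call began, along the tool's axes at that moment; what a row does not reach only later rows make up. A row lasts 1/10 s, in which the tool goes at most 50 mm and 8.59 degrees, less where a joint would pass 70% of its speed; a pose out of reach is approached as far as the arm can. A call with a number of a shift or a turn outside -1 to 1 is refused whole. A call with a gripper value outside its range is refused whole. "grip" is the opening, from 0 (shut) to 1 (fully open), set as the call begins (left out, the last holds). The fingers move at their own pace and stop on an object; "grip_force" is the grip in N (left out, the last holds). Time passes only in rows, so rows that repeat a pose let the fingers close. It gives the time, the measured TCP pose, the force, the opening and the grip force at its end, in the units of the state.
- ctrl.get_obs(): the state, without advancing time (a new reading comes with each control period).
- ctrl.get_image(name): name is "scene" or "top" or "wrist"; returns (picture, depth): 480x640x3 uint8, blue, green, red; 480x640 float32, m along the optical axis (not along the pixel's ray), 0 where there is no reading.
- ctrl.camera_model(name): a dict with "mtx" (3x3 intrinsics, pixels), "k1" (the pictures are not rectified: a ray, as slopes to the right and down, at radius r is drawn at 1 + k1 r^2 times it, then the intrinsics apply), "R" (3x3) and "t" (3): a world point X has camera coordinates R X + t; the wrist camera has in their place "tool_from_camera" (4x4, takes a point from camera to tool coordinates, whose origin is the TCP and whose axes are the flange's). Camera axes: x right, y down, z forward; pixel columns grow to the right and rows downward; lengths in m; the calibration is good to about 2 mm. A picture is of the moment at which its call begins: read the wrist's pose just before it. camera_model takes no time and is no camera call.
- ctrl.finish_job(): hands the job in; it is judged then, once.
The state is a dict: "t": time; "q": joint angles; "dq": joint speeds; "effort": joint torques, N m; "tool_pos": TCP position; "tool_rot": TCP orientation; "contact_force": force on the tool from outside, world axes, zero at the start; "wrist_torque": the same for the moment, N m; "opening": finger opening in m; "grip_force": force on a finger pad.
Only numpy, scipy, OpenCV 4.12 (cv2) and the standard library are available. Lean on these libraries where they do the work, as an engineer would, in place of code of your own. Each camera call takes 0.05 s, during which the arm holds its last target. There are 200 camera calls.

## Task

The gel job is done and the lamp is about to go on: put the lilac dotting pen away, tip first, in the one empty tube of the white rack. Lower it part-way in, let go so that the tube's rubber ring holds it standing by itself, then press down on its end cap until the cap sits fully home on the tube's rim, and leave it there. Do not knock the bottles, the nail strip or the stone wheel about.

Things in the scene. Friction and masses are not known exactly. Their poses are not given: they have to be found in the camera images.
- pen_mid (a point): Loose lilac dotting pen, 35 g, 140 mm long: point on its axis, 70 mm from either end; own z runs from tip to end cap, up at the start. From the tip: 4 mm steel ball and stylus (0-13 mm), rose-gold ferrule widening to 10 mm (13-27 mm), round handle 10 mm across (27-130 mm), flat-topped end cap 20 mm across (130-140 mm). It stands tip down in the stand, leaning a little (up to 0.06 rad).
- pen_seat (a point): Point on the pen's axis in the underside of its end cap, 130 mm from the tip: it lies level with the tube's mouth when the pen is home.
- pen_tip (a point): The lowest point of the pen's steel ball tip, on its axis; at the start about 6 mm above the table, on the floor of the stand's hole.
- tube_mouth (a point): Centre of the empty tube's open mouth, at its rim, 148 mm above the table; own z up. Bore 13 mm, floor 132 mm below the rim. A grey rubber ring, 8 mm wide inside, lies 6 mm below the rim: the tip passes it freely, the ferrule spreads it and it grips the 10 mm handle: pushing takes about 4 to 6 N and the pen stays at the depth where it is left.
- tube: The same tube: dark, fixed, 20 mm across, 136 mm tall; origin at the centre of its underside, 12 mm above the table, z up.
- rack: White fixed rack, 72 x 200 x 12 mm foot board (long side along its y), guide board 88 mm above the table; origin at the centre of its underside. It holds three dark tubes in a row along its y, 60 mm apart; which of them is empty varies.
- tube_b: Taken tube, closed by a brass-coloured cap that stands 10 mm above its rim; fixed; origin at the centre of its underside.
- tube_c: Taken tube, closed by a steel-coloured cap that stands 10 mm above its rim; fixed; origin at the centre of its underside.
- stand: White fixed block, 52 x 100 x 58 mm (long side along its y), three holes in its top along its y, 32 mm apart, each 11.5 mm wide and 52 mm deep; the pen is in the middle one. Origin at the centre of its underside, z up.
- gel_a: Loose black gel bottle standing upright just beyond the stand, 35 mm across, 118 mm tall; origin at the centre of its underside.
- gel_b: Loose dark pink gel bottle with a pale cap, standing upright at the left of the work, 35 mm across, 118 mm tall; origin at the centre of its underside.
- nails: Loose clear strip, 34 x 150 mm (long side along its y), with five false nails on studs, 37 mm tall, in front of the rack on the robot's side; origin at the centre of its underside.
- gems: Loose white round box of rhinestones, 92 mm across, 14 mm tall, lying flat beyond the work; origin at the centre of its underside.

How it is judged:
On the way:
1. the pen stands by itself, part-way into the empty tube, let go, with its cap still at least 6 mm above the rim (z of pen_tip in the frame of tube below 0.125 m and horizontal distance between pen_tip and tube_mouth below 0.0075 m and z of pen_seat in the frame of tube above 0.142 m and angle between pen_mid's own z axis and vertical below 0.2 rad and linear speed of pen below 0.03 m/s and contact force between the fingers and pen below 0.05 N), for 0.2 s.
At the end, for the whole second after the job is handed in: The pen is tip down in the tube that was empty, upright (within 0.06 rad), with the underside of its end cap within 2.5 mm of the rim and centred within 4 mm, at rest and let go; bottles, nail strip and stone wheel are within 20 mm of where they stood, the bottles upright (z of pen_seat in the frame of tube below 0.1385 m and horizontal distance between pen_seat and tube_mouth below 0.004 m and angle between pen_mid's own z axis and vertical below 0.06 rad and linear speed of pen below 0.02 m/s and contact force between the fingers and pen below 0.05 N and distance of each of gel_a, gel_b, nails, gems from where it was at the start of the episode below 0.02 m and angle between each of gel_a, gel_b's own z axis and vertical below 0.1 rad); the robot touches nothing.
It fails at once if a bottle, the nail strip or the stone wheel is shoved more than 30 mm (distance of any of gel_a, gel_b, nails, gems from where it was at the start of the episode above 0.03 m).
It also fails if it takes over 58 s, if anything falls off the work surface, if the arm or the gripper's body presses on something with over 40 N, if the wrist force passes 120 N, or if a joint passes its speed limit or range.

## Working session

There is one attempt and no reset: what is moved stays moved. The work goes in short steps, Python scripts to look and compute and a tool call to move; the robot and the scene stay as the last step left them, time stands still between calls to the robot, and variables do not carry over. Pictures are saved under pics/ and viewed, at most 10 in all, crops included, and the job is handed in when it is done.

Besides the shell and the picture viewer there is one more tool, called after "Call:" by a JSON object that holds its "method" and its "body", one argument or row to a line. apply_moves: Moves the arm, as the interface text tells. Its arguments: {"type":"object","properties":{"rows":{"type":"array","items":{"type":"number"}},"grip":{"type":"number"},"grip_force":{"type":"number"}},"required":["rows"]}

```bash
mkdir -p pics; ls
cat > h.py <<'E'
import numpy as np, cv2
from station import ctrl
from scipy.spatial.transform import Rotation as Ro
def cam(name,obs=None):
    m=ctrl.camera_model(name)
    if name=="wrist":
        o=obs or ctrl.get_obs(); T=np.eye(4);T[:3,:3]=Ro.from_rotvec(o["tool_rot"]).as_matrix();T[:3,3]=o["tool_pos"]
        W=T@np.array(m["tool_from_camera"])
        R=W[:3,:3].T; t=-R@W[:3,3]
    else: R=np.array(m["R"]);t=np.array(m["t"])
    return np.array(m["mtx"]),m["k1"],R,t
def ray(c,u,v):
    K,k1,R,t=c
    d=np.array([(u-K[0,2])/K[0,0],(v-K[1,2])/K[1,1]]);s=d.copy()
    for _ in range(20): s=d/(1+k1*(s@s))
    return -R.T@t, R.T@np.array([s[0],s[1],1])
def plane(c,u,v,z):
    o,d=ray(c,u,v); return o+d*(z-o[2])/d[2]
def proj(c,X):
    K,k1,R,t=c; p=R@np.array(X)+t; s=p[:2]/p[2]; s=s*(1+k1*(s@s)); return K[0,0]*s[0]+K[0,2],K[1,1]*s[1]+K[1,2]
def bydepth(c,u,v,dep):
    o,d=ray(c,u,v); return o+d*dep
E
python3 - <<'E'
from h import *
o=ctrl.get_obs();print({k:np.round(v,3) for k,v in o.items()},ctrl.tip_extent)
for n in("scene","top"):
    im,d=ctrl.get_image(n);cv2.imwrite(f"pics/{n}0.png",im);np.save(f"{n}0.npy",d)
    c=cam(n);print(n,-c[2].T@c[3],c[2][2])
E
```

```text
pics
{'t': np.float64(0.0), 'q': array([ 1.043,  0.053,  1.614,  0.   ,  1.476, -0.119]), 'dq': array([-0.002, -0.002, -0.002, -0.   , -0.003, -0.   ]), 'effort': array([-0.0000e+00, -3.9368e+01, -3.7018e+01, -0.0000e+00,  7.0000e-03,
        0.0000e+00]), 'tool_pos': array([0.248, 0.573, 0.303]), 'tool_rot': array([-6.380e-01, -3.076e+00,  3.000e-03]), 'contact_force': array([-0.015,  0.324,  0.746]), 'wrist_torque': array([ 0.01 , -0.03 ,  0.024]), 'grip_force': np.float64(0.0), 'opening': np.float64(0.086)} 0.0726
scene [1.22913277 0.56222165 0.5990497 ] [-0.65662942 -0.54052891 -0.52599079]
top [0.49290535 0.04994398 1.27250542] [ 0.11647706  0.0142651  -0.99309093]
```

View pics/scene0.png

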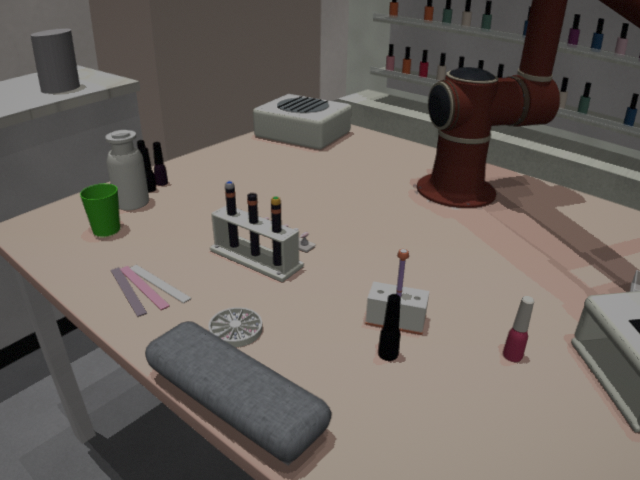

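View pics/top0.png

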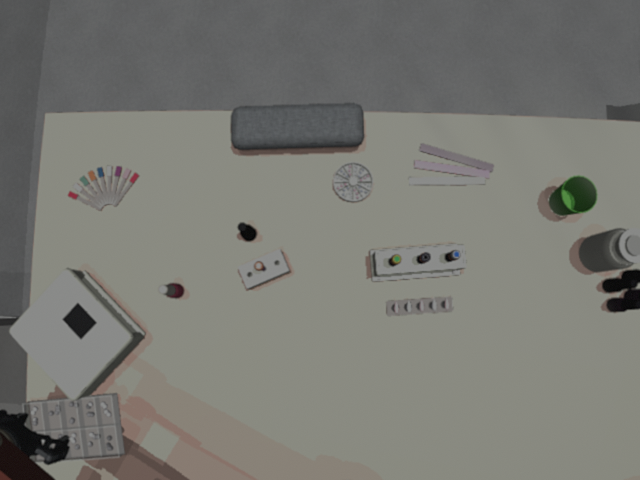

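The scene view shows the pen with its cap at (403,254), the black bottle beyond the stand at (391,330), and the rack at (255,235). The top view shows the pen cap at (259,266). The tubes are at (396,260) with a brass cap, (424,258) dark and apparently empty, and (455,255) with a steel cap.

Run:
```python
from h import *
c=cam("top");im=cv2.imread("pics/top0.png");d=np.load("top0.npy")
for n,u,v,z in [("cap",259,266,.146),("standc",264,269,.058),("brass",396,260,.158),("mid",424,258,.148),("steel",455,255,.158),("gelA",247,232,.1),("gelB",172,290,.06),("nails",420,306,.03)]:
    dd=np.median(d[v-1:v+2,u-1:u+2]); print(n,plane(c,u,v,z).round(3),bydepth(c,u,v,dd).round(3))
# stand orientation: white region near
D=np.array([[bydepth(c,u,v,d[v,u]) for u in range(230,300)] for v in range(240,300)])
m=(abs(D[...,2]-.058)<.008).astype(np.uint8)
n,l,s,ce=cv2.connectedComponentsWithStats(m);i=1+s[1:,4].argmax()
P=D[l==i][:,:2];r=cv2.minAreaRect((P*1000).astype(np.float32));print("stand",r)
D=np.array([[bydepth(c,u,v,d[v,u]) for u in range(360,475)] for v in range(235,285)])
m=(abs(D[...,2]-.088)<.01)
P=D[m][:,:2];print("guide",cv2.minAreaRect((P*1000).astype(np.float32)))
# scene triangulate
cs=cam("scene");
ds=np.load("scene0.npy")
for n,u,v in [("cap",403,254),("t1",230,185),("t2",252,195),("t3",276,200)]:
    print(n,bydepth(cs,u,v,ds[v,u]).round(3), plane(cs,u,v,.15).round(3))
a=cv2.resize(im[225:300,225:475],None,fx=3.2,fy=3.2,interpolation=cv2.INTER_CUBIC)
b=cv2.imread("pics/scene0.png")[170:280,200:450];b=cv2.resize(b,None,fx=3.2,fy=3.2,interpolation=cv2.INTER_CUBIC)
cv2.imwrite("pics/c1.png",np.vstack([a,b])[:600])
```

```text
cap [0.57  0.183 0.146] [0.57  0.183 0.146]
standc [0.57  0.183 0.058] [0.569 0.182 0.069]
brass [ 0.585 -0.089  0.158] [ 0.585 -0.089  0.161]
mid [ 0.591 -0.147  0.148] [ 0.591 -0.148  0.143]
steel [ 0.597 -0.208  0.158] [ 0.597 -0.207  0.159]
gelA [0.644 0.216 0.1  ] [0.645 0.217 0.092]
gelB [0.52  0.383 0.06 ] [0.52  0.376 0.082]
nails [ 0.495 -0.159  0.03 ] [ 0.495 -0.158  0.034]
stand ((571.5554809570312, 184.61358642578125), (52.746788024902344, 100.70321655273438), 24.257474899291992)
guide ((593.8665161132812, -149.98593139648438), (50.68721008300781, 194.58462524414062), 4.938482761383057)
cap [0.58  0.189 0.144] [0.588 0.194 0.15 ]
t1 [ 0.605 -0.202  0.156] [ 0.596 -0.212  0.15 ]
t2 [ 0.59  -0.155  0.144] [ 0.599 -0.145  0.15 ]
t3 [ 0.59  -0.088  0.155] [ 0.584 -0.095  0.15 ]
```

View pics/c1.png

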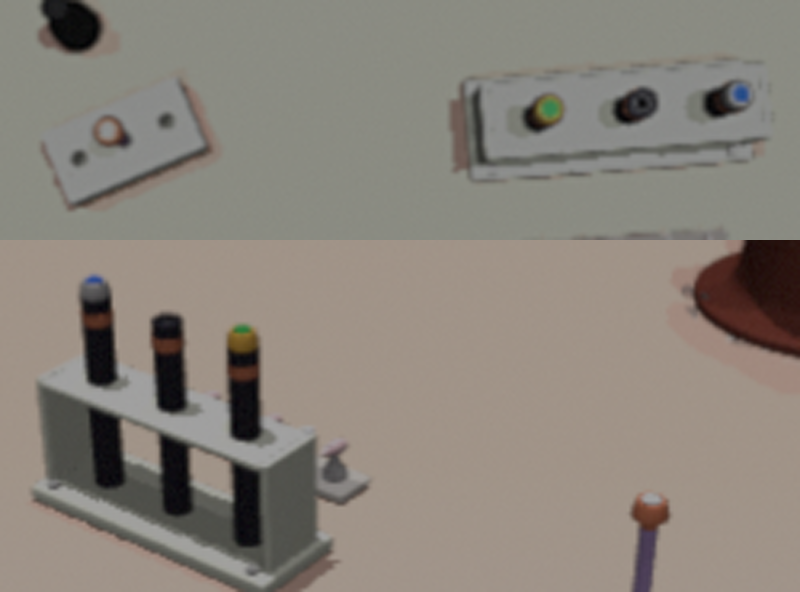

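The middle tube is the empty one: a dark ring at z≈0.145, with capped neighbours at 0.158. I measure the pen cap at (0.570, 0.183, 0.146) and the stand turned 24°. Next I move above the pen with the fingers closing along the stand's long side, clear of the black bottle.

Call:
{"method": "apply_moves", "body": {
  "rows": [-0.751,-0.382,0,0,0,-0.53,-0.751,-0.382,0,0,0,-0.53,-0.751,-0.382,0,0,0,-0.53,-0.751,-0.382,0,0,0,-0.53,-0.751,-0.382,0,0,0,-0.53,-0.751,-0.382,0,0,0,-0.53,-0.751,-0.382,0,0,0,-0.53,-0.751,-0.382,0,0,0,-0.53,-0.751,-0.382,0,0,0,-0.53,-0.751,-0.382,0,0,0,-0.53,-0.751,-0.382,0,0,0,-0.53,-0.751,-0.382,0,0,0,-0.53,-0.751,-0.382,0,0,0,-0.53,-0.751,-0.382,0,0,0,-0.53,-0.751,-0.382,0,0,0,-0.53],
  "grip": 1
}}

```text
t: 1.6
tool_pos: [0.57, 0.1852, 0.3038]
tool_rot: [0.663, -3.071, -0.0]
contact_force: [0.1, 0.2, -0.1]
opening: 0.0852
grip_force: 0.0
```

Run:
```python
from h import *
o=ctrl.get_obs();print(o["t"],o["tool_pos"],o["tool_rot"],o["q"])
im,d=ctrl.get_image("wrist");c=cam("wrist",o);cv2.imwrite("pics/w1.png",im);np.save("w1.npy",d)
print(np.array(ctrl.camera_model("wrist")["tool_from_camera"]).round(3))
print(proj(c,[.57,.183,.146]))
```

```text
1.6 [0.57004969 0.18517065 0.3038236 ] [ 6.63406764e-01 -3.07051848e+00 -3.02356019e-04] [ 1.89900226e-01 -7.34161856e-03  1.67404606e+00  1.88166955e-04
  1.47511730e+00 -1.80648642e+00]
[[ 0.    -0.965 -0.261  0.066]
 [ 1.     0.001 -0.001  0.   ]
 [ 0.001 -0.261  0.965 -0.069]
 [ 0.     0.     0.     1.   ]]
(np.float64(316.3287941353227), np.float64(248.05192615490435))
```

View pics/w1.png

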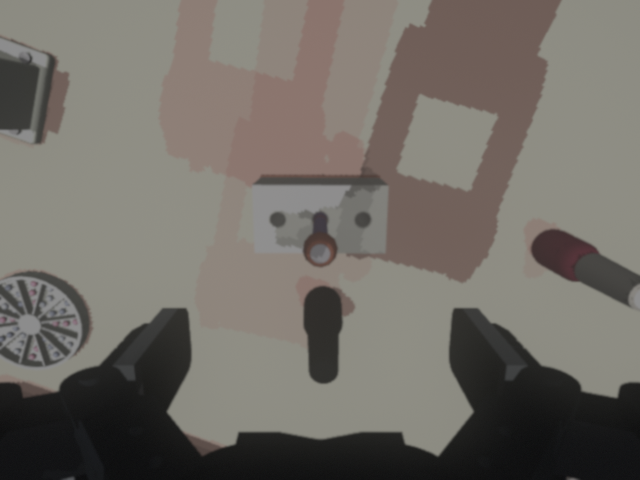

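The wrist view shows the cap at (320,251), the stand holes at (277,219) and (363,219), and the black bottle straight below the stand at (323,330), outside the finger plane.

Run:
```python
from h import *
o=ctrl.get_obs();c=cam("wrist",o);im=cv2.imread("pics/w1.png").astype(int)
m=((im[...,2]-im[...,0]>25)).astype(np.uint8);m[:225]=0;m[275:]=0;m[:,:295]=0;m[:,345:]=0
n,l,s,ce=cv2.connectedComponentsWithStats(m);print(s,ce)
R=Ro.from_rotvec(o["tool_rot"]).as_matrix();t=o["tool_pos"]
for n_,u,v,z in[("cap",320,251,.146),("h1",277,219,.058),("h2",363,219,.058)]:
    P=plane(c,u,v,z);print(n_,P.round(4),"tool",(R.T@(P-t)).round(4))
```

```text
[[     0      0    640    480 306997]
 [   307    240     28     26    203]] [[319.49855862 239.4917149 ]
 [321.67980296 252.02955665]]
cap [0.5708 0.1855 0.146 ] tool [-0.0008  0.      0.1579]
h1 [0.585  0.1566 0.058 ] tool [-0.0017 -0.0321  0.2459]
h2 [0.5584 0.215  0.058 ] tool [-0.0017  0.032   0.2459]
```

Call:
{"method": "apply_moves", "body": {
  "rows": [-0.002,0,0.06,0,0,0,-0.002,0,0.12,0,0,0,-0.002,0,0.18,0,0,0,-0.002,0,0.22,0,0,0,-0.002,0,0.233,0,0,0,-0.002,0,0.233,0,0,0,-0.002,0,0.233,0,0,0]
}}

```text
t: 2.35
tool_pos: [0.5727, 0.1851, 0.1659]
tool_rot: [-0.661, 3.069, -0.0]
contact_force: [0.9, 0.2, 0.7]
opening: 0.0855
grip_force: 0.0
```

Call:
{"method": "apply_moves", "body": {
  "rows": [0,0,0,0,0,0,0,0,0,0,0,0,0,0,0,0,0,0,0,0,0,0,0,0,0,0,0,0,0,0,0,0,0,0,0,0,0,0,0,0,0,0,0,0,0,0,0,0,0,0,0,0,0,0,0,0,0,0,0,0],
  "grip": 0,
  "grip_force": 40
}}

```text
t: 3.35
tool_pos: [0.572, 0.1846, 0.1643]
tool_rot: [-0.661, 3.071, 0.0]
contact_force: [-0.4, 0.1, 1.3]
opening: 0.014
grip_force: 38.8
```

Call:
{"method": "apply_moves", "body": {
  "rows": [0,0,-0.05,0,0,0,0,0,-0.1,0,0,0,0,0,-0.15,0,0,0,0,0,-0.2,0,0,0,0,0,-0.25,0,0,0,0,0,-0.3,0,0,0,0,0,-0.33,0,0,0,0,0,-0.33,0,0,0,0,0,-0.33,0,0,0]
}}

```text
t: 4.25
tool_pos: [0.5717, 0.1845, 0.3609]
tool_rot: [0.66, -3.07, -0.0]
contact_force: [0.4, 0.3, 0.2]
opening: 0.0143
grip_force: 39.0
```

Run:
```python
from h import *
o=ctrl.get_obs();print(o["t"],o["tool_pos"],o["opening"],o["grip_force"])
t=np.array([.591,-.1475]); R=Ro.from_rotvec(o["tool_rot"]).as_matrix()
print("to tube", (R.T@np.r_[t-o["tool_pos"][:2],0]/.6).round(4))
im,d=ctrl.get_image("scene");c=cam("scene");np.save("s2.npy",d);cv2.imwrite("pics/s2f.png",im)
u,v=map(int,proj(c,o["tool_pos"]-[0,0,.08]));print(u,v)
a=im[v-75:v+75,u-100:u+100];cv2.imwrite("pics/s2.png",cv2.resize(a,None,fx=4,fy=4,interpolation=cv2.INTER_CUBIC))
```

```text
4.25 [0.57166414 0.18449953 0.36088102] 0.01425552928334118 38.97296842653304
to tube [ 1.981e-01 -5.176e-01  1.000e-04]
411 173
```

View pics/s2.png

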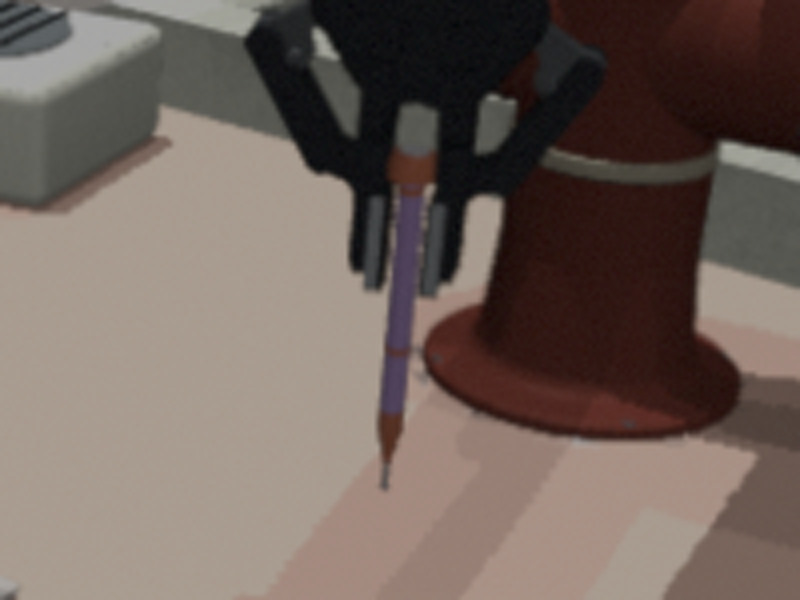

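The lifted pen hangs with its cap at (412,168) and its tip at (385,485), leaning about 5°. The cap is jammed between the finger stems above the pads, so the pads do not touch the handle. I'll measure the tip, put the pen back in its hole and regrip with the pads on the cap itself.

```bash
cat >> h.py <<'E'
def tri(r1,r2):
    (a,d),(b,e)=r1,r2; s=np.linalg.lstsq(np.c_[d,-e],b-a,rcond=None)[0]
    p,q=a+d*s[0],b+e*s[1]; return (p+q)/2,np.linalg.norm(p-q)
E
python3 - <<'E'
from h import *
o=ctrl.get_obs();c=cam("scene");cw=cam("wrist",o)
im,dw=ctrl.get_image("wrist");np.save("w2.npy",dw)
u0,v0=411-100,173-75
tip=(u0+385/4,v0+485/4); cap=(u0+412/4,v0+168/4)
R=Ro.from_rotvec(o["tool_rot"]).as_matrix()
for n,p,z in(("tip",tip,.158),("cap",cap,.023)):
    # closest point of scene ray to vertical plane through tool perpendicular to view -> tool y offset
    a,d=ray(c,*p); X=o["tool_pos"]+R@[0,0,z]
    P=a+d*((X-a)@d)/(d@d); print(n,(R.T@(P-X)).round(4), "wrist px expected",np.round(proj(cw,X),1))
cv2.imwrite("pics/w2.png",im)
E
```

```text
tip [ 0.0006  0.0009 -0.001 ] wrist px expected [320.  249.6]
cap [-0.0008 -0.0009  0.0019] wrist px expected [319.4 402.5]
```

View pics/w2.png

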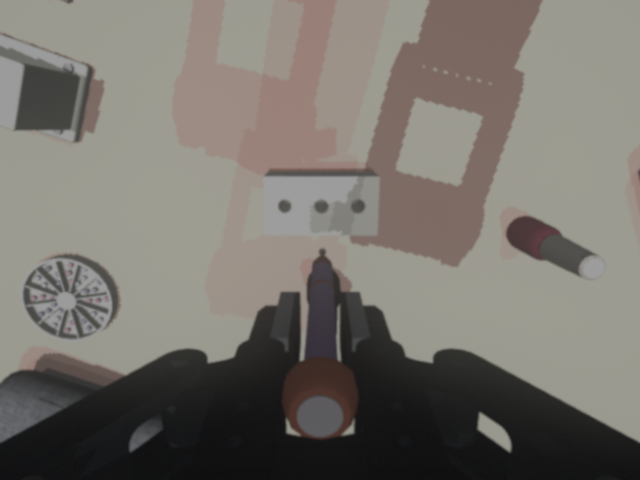

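The tip at (322,251) is within 1 mm of the tool axis (expected (320,250)), so the slant in the scene view was only perspective. This hold is straight and firm enough to use. I carry on to above the tube.

Call:
{"method": "apply_moves", "body": {
  "rows": [0.198,-0.518,0,0,0,0,0.198,-0.518,0,0,0,0,0.198,-0.518,0,0,0,0,0.198,-0.518,0,0,0,0,0.198,-0.518,0,0,0,0,0.198,-0.518,0,0,0,0,0.198,-0.518,0,0,0,0,0.198,-0.518,0,0,0,0,0.198,-0.518,0,0,0,0,0.198,-0.518,0,0,0,0,0.198,-0.518,0,0,0,0,0.198,-0.518,0,0,0,0],
  "grip_force": 60
}}

```text
t: 5.55
tool_pos: [0.5914, -0.1464, 0.362]
tool_rot: [0.663, -3.071, -0.0]
contact_force: [-0.3, -0.2, -0.7]
opening: 0.0133
grip_force: 58.3
```

Run:
```python
from h import *
o=ctrl.get_obs();print(o["t"],o["tool_pos"],o["opening"],o["contact_force"])
R=Ro.from_rotvec(o["tool_rot"]).as_matrix();tp=np.array(o["tool_pos"])
im,d=ctrl.get_image("wrist");c=cam("wrist",o)
cv2.imwrite("pics/w3f.png",im)
X=tp+R@[0,0,.158];print("tip exp",proj(c,X),"mouth exp",proj(c,[.591,-.1475,.148]))
a=im[150:310,213:427];cv2.imwrite("pics/w3.png",cv2.resize(a,None,fx=3.7,fy=3.7,interpolation=cv2.INTER_CUBIC))
```

```text
5.55 [ 0.59144082 -0.14644839  0.3620458 ] 0.013335930101747136 [-0.31894526 -0.20555416 -0.70709069]
tip exp (np.float64(319.96967196218924), np.float64(249.56774929259325)) mouth exp (np.float64(318.8647846587522), np.float64(225.21599313854063))
```

View pics/w3.png

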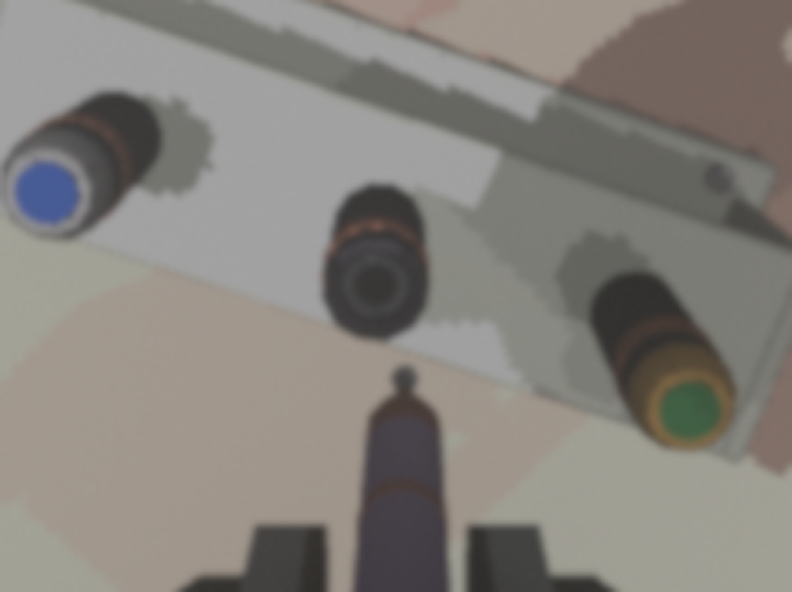

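In the wrist crop the mouth is centred at (376,287), between the blue-topped (45,193) and green-topped (690,410) caps. The ball tip is at (404,378).

Run:
```python
from h import *
o=ctrl.get_obs();c=cam("wrist",o)
R=Ro.from_rotvec(o["tool_rot"]).as_matrix();tp=np.array(o["tool_pos"])
f=lambda x,y:(213+x/3.7,150+y/3.7)
tip=plane(c,*f(404,378),tp[2]-.156);m=plane(c,*f(376,287),.148)
b=plane(c,*f(45,193),.158);g=plane(c,*f(690,410),.158)
print("tip",tip,"mouth",m,"mid of caps",(b+g)/2,np.linalg.norm(b-g))
print("tip in tool",R.T@(tip-tp))
print("shift",(R.T@(m-tip)/.6).round(4)[:2],"by caps",(R.T@((b+g)/2-tip)/.6).round(4)[:2])
# scene cross-check of tip and mouth
im,d=ctrl.get_image("scene");cs=cam("scene");cv2.imwrite("pics/s3f.png",im)
p=proj(cs,tip);q=proj(cs,m);print(p,q)
u,v=map(int,q);cv2.imwrite("pics/s3.png",cv2.resize(im[v-65:v+35,u-65:u+65],None,fx=6,fy=6,interpolation=cv2.INTER_CUBIC));print(u-65,v-65)
```

```text
tip [ 0.59177894 -0.14512872  0.20616658] mouth [ 0.59373195 -0.14959854  0.148     ] mid of caps [ 0.59445081 -0.14963495  0.158     ] 0.12006333715887918
tip in tool [-0.00089007  0.00121089  0.15600001]
shift [ 0.0001 -0.0081] by caps [-0.001  -0.0087]
(np.float64(253.145398222016), np.float64(166.913140583926)) (np.float64(252.3128478928728), np.float64(194.36103844386645))
187 129
```

View pics/s3.png

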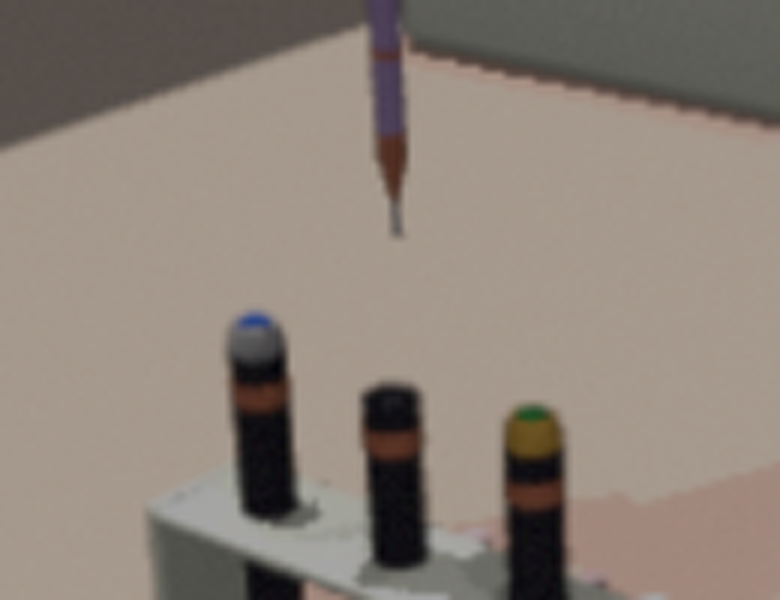

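The scene view agrees: tip at (253,168) and mouth at (252,194), as predicted. Shift is tool y −4.8 mm. I lower in two stages.

Call:
{"method": "apply_moves", "body": {
  "rows": [0,-0.008,0,0,0,0,0,-0.008,0.03,0,0,0,0,-0.008,0.06,0,0,0,0,-0.008,0.08,0,0,0,0,-0.008,0.1,0,0,0,0,-0.008,0.12,0,0,0,0,-0.008,0.12,0,0,0,0,-0.008,0.12,0,0,0]
}}

```text
t: 6.45
tool_pos: [0.5934, -0.152, 0.2899]
tool_rot: [0.661, -3.071, -0.0]
contact_force: [-0.8, -0.8, -0.4]
opening: 0.0134
grip_force: 58.3
```

Call:
{"method": "apply_moves", "body": {
  "rows": [0,0,0.01,0,0,0,0,0,0.02,0,0,0,0,0,0.03,0,0,0,0,0,0.03,0,0,0]
}}

```text
t: 6.85
tool_pos: [0.593, -0.1519, 0.271]
tool_rot: [0.66, -3.07, -0.001]
contact_force: [-0.1, -0.7, -2.2]
opening: 0.0133
grip_force: 58.7
```

Call:
{"method": "apply_moves", "body": {
  "rows": [0,0,0.01,0,0,0,0,0,0.02,0,0,0,0,0,0.03,0,0,0,0,0,0.04,0,0,0,0,0,0.05,0,0,0,0,0,0.05,0,0,0,0,0,0.05,0,0,0]
}}

```text
t: 7.55
tool_pos: [0.5924, -0.1517, 0.2398]
tool_rot: [0.66, -3.068, -0.003]
contact_force: [0.5, 0.7, -3.1]
opening: 0.0135
grip_force: 59.1
```

Run:
```python
from h import *
o=ctrl.get_obs();print(o["t"],o["tool_pos"],o["opening"],o["contact_force"])
im,d=ctrl.get_image("scene");cs=cam("scene")
u,v=map(int,proj(cs,[.5937,-.1496,.19]));cv2.imwrite("pics/s4.png",cv2.resize(im[v-50:v+50,u-65:u+65],None,fx=6,fy=6,interpolation=cv2.INTER_CUBIC))
```

```text
7.55 [ 0.5924402  -0.15166784  0.23977272] 0.013490776416191752 [ 0.46244317  0.65007194 -3.13510235]
```

View pics/s4.png

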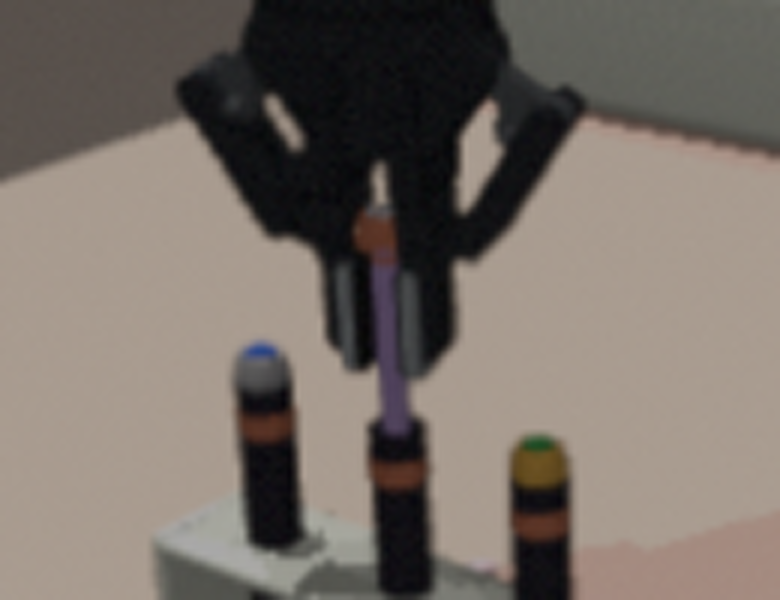

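The pen is about 66 mm into the tube, with the cap well above the rim and the fingertips above the neighbouring caps. I release and rise.

Call:
{"method": "apply_moves", "body": {
  "rows": [0,0,0,0,0,0,0,0,0,0,0,0,0,0,0,0,0,0,0,0,0,0,0,0,0,0,0,0,0,0,0,0,0,0,0,0,0,0,0,0,0,0,0,0,0,0,0,0,0,0,0,0,0,0,0,0,0,0,0,0],
  "grip": 1
}}

```text
t: 8.6
tool_pos: [0.5933, -0.152, 0.2421]
tool_rot: [0.661, -3.071, -0.0]
contact_force: [-0.4, 0.6, 1.2]
opening: 0.0856
grip_force: 0.0
```

Call:
{"method": "apply_moves", "body": {
  "rows": [0,0,-0.04,0,0,0,0,0,-0.08,0,0,0,0,0,-0.14,0,0,0,0,0,-0.2,0,0,0,0,0,-0.25,0,0,0,0,0,-0.25,0,0,0,0,0,-0.25,0,0,0,0,0,-0.25,0,0,0]
}}

```text
t: 9.4
tool_pos: [0.5929, -0.1518, 0.39]
tool_rot: [0.66, -3.069, -0.003]
contact_force: [-0.5, -0.3, 0.3]
opening: 0.0856
grip_force: 0.0
```

Run:
```python
from h import *
o=ctrl.get_obs();print(o["t"],o["tool_pos"],o["opening"],o["contact_force"])
R=Ro.from_rotvec(o["tool_rot"]).as_matrix();tp=np.array(o["tool_pos"])
im,d=ctrl.get_image("wrist");c=cam("wrist",o);cs=cam("scene");sc,ds=ctrl.get_image("scene")
def orange(i,c,X,r=24):
    u,v=map(int,proj(c,X));a=i[v-r:v+r,u-r:u+r].astype(int)
    h=cv2.cvtColor(a.astype(np.uint8),cv2.COLOR_BGR2HSV)
    return a,u-r,v-r
X=np.array([.5937,-.1496,.222]);print(proj(c,X),proj(cs,X))
a,u1,v1=orange(im,c,X,40);b,u2,v2=orange(sc,cs,X,30)
print((u1,v1),(u2,v2))
cv2.imwrite("pics/p5.png",np.hstack([cv2.resize(a.astype(np.uint8),(390,390)),cv2.resize(b.astype(np.uint8),(390,390))]))
```

```text
9.4 [ 0.59293424 -0.1518373   0.39001559] 0.08557379415774592 [-0.47557427 -0.33154647  0.27937977]
(np.float64(322.367399250756), np.float64(248.01272477078683)) (np.float64(250.36528677572142), np.float64(158.79516920492318))
(282, 208) (220, 128)
```

View pics/p5.png

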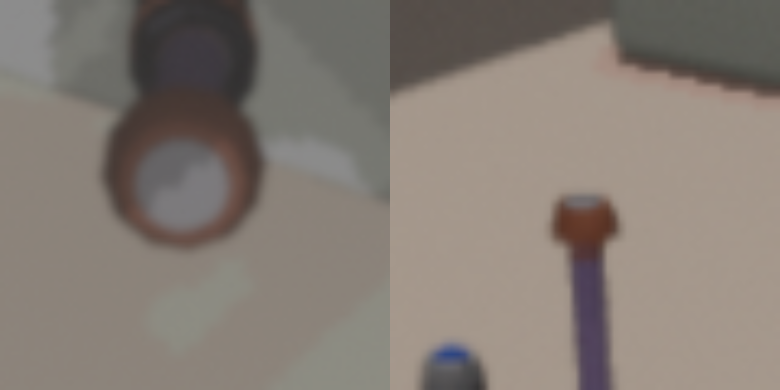

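The pen stands by itself. The flat cap top is at wrist px (319.5,246) and scene px (249.8,159.1). That was my tenth picture, so from here I rely on numbers.

Run:
```python
from h import *
o=ctrl.get_obs();tp=np.array(o["tool_pos"]);R=Ro.from_rotvec(o["tool_rot"]).as_matrix()
P,e=tri(ray(cam("wrist",o),319.5,246),ray(cam("scene"),249.8,159.1));Q=plane(cam("wrist",o),319.5,246,.222)
for x in(P,Q):print(x,e,"norm shift",(R.T@(x-tp)/.6).round(4))
print("vs mouth (z=depth)",P-[.5937,-.1496,.148])
```

```text
[ 0.59338383 -0.15148282  0.22079079] 0.00014725433757174257 norm shift [-0.0017 -0.0006  0.2814]
[ 0.59302342 -0.15157166  0.222     ] 0.00014725433757174257 norm shift [-0.0011 -0.0005  0.2794]
vs mouth (z=depth) [-0.00031617 -0.00188282  0.07279079]
```

Call:
{"method": "apply_moves", "body": {
  "rows": [-0.002,0.002,0,0,0,0,-0.002,0.002,0,0,0,0,-0.002,0.002,0,0,0,0,-0.002,0.002,0,0,0,0,-0.002,0.002,0,0,0,0,-0.002,0.002,0,0,0,0,-0.002,0.002,0,0,0,0,-0.002,0.002,0,0,0,0,-0.002,0.002,0.05,0,0,0,-0.002,0.002,0.1,0,0,0,-0.002,0.002,0.14,0,0,0,-0.002,0.002,0.14,0,0,0,-0.002,0.002,0.14,0,0,0,-0.002,0.002,0.14,0,0,0],
  "grip": 0
}}

```text
t: 10.9
tool_pos: [0.5947, -0.1507, 0.3105]
tool_rot: [-0.66, 3.069, -0.003]
contact_force: [0.4, -0.4, -0.1]
opening: -0.0002
grip_force: 0.0
```

Call:
{"method": "apply_moves", "body": {
  "rows": [0,0,0.01,0,0,0,0,0,0.02,0,0,0,0,0,0.03,0,0,0,0,0,0.04,0,0,0,0,0,0.05,0,0,0,0,0,0.06,0,0,0,0,0,0.06,0,0,0,0,0,0.06,0,0,0]
}}

```text
t: 11.7
tool_pos: [0.5933, -0.1503, 0.2706]
tool_rot: [0.66, -3.069, -0.002]
contact_force: [-0.2, -0.1, 0.5]
opening: -0.0
grip_force: 0.0
```

```bash
cat > chk.py <<'E'
from h import *
o=ctrl.get_obs();print(o["t"],np.round(o["tool_pos"],4),np.round(o["contact_force"],2))
sc,d=ctrl.get_image("scene");cs=cam("scene")
h=cv2.cvtColor(sc,cv2.COLOR_BGR2HSV);m=cv2.inRange(h,(0,90,40),(14,255,255))
m2=np.zeros_like(m);m2[130:240,225:275]=m[130:240,225:275]
n,l,s,ce=cv2.connectedComponentsWithStats(m2)
for i in range(1,n):
    if s[i,4]>8:print("orange",s[i],ce[i].round(1))
m=cv2.inRange(h,(115,40,40),(150,255,255));m[:130]=0;m[240:]=0;m[:,:225]=0;m[:,275:]=0
v,u=np.nonzero(m);print("lilac rows",(v.min(),v.max(),u.min(),u.max(),len(v)) if len(v) else None)
for z in(.148,.153,.158,.19,.216):print(z,np.round(proj(cs,[.5937,-.1496,z]),1))
E
python3 chk.py
```

```text
11.7 [ 0.5933 -0.1503  0.2706] [-0.24 -0.05  0.46]
orange [246 172   9   7  50] [250.2 174.5]
orange [226 192   9   6  44] [229.9 194.7]
orange [248 200   9   6  43] [252.  202.7]
orange [271 209   4   5  18] [272.7 210.8]
lilac rows (np.int64(180), np.int64(196), np.int64(228), np.int64(254), 70)
0.148 [252.3 194.4]
0.153 [252.2 192. ]
0.158 [252.1 189.7]
0.19 [251.2 174.5]
0.216 [250.5 161.8]
```

The cap is being driven down (centre z 0.216 → 0.190), so I keep pressing.

Call:
{"method": "apply_moves", "body": {
  "rows": [0,0,0.01,0,0,0,0,0,0.02,0,0,0,0,0,0.03,0,0,0,0,0,0.04,0,0,0,0,0,0.05,0,0,0,0,0,0.06,0,0,0,0,0,0.066,0,0,0,0,0,0.066,0,0,0,0,0,0.066,0,0,0]
}}

```text
t: 12.65
tool_pos: [0.5931, -0.1505, 0.2311]
tool_rot: [0.66, -3.069, -0.001]
contact_force: [-0.1, -0.1, -0.2]
opening: 0.0001
grip_force: 0.0
```

```bash
python3 chk.py
```

```text
12.65 [ 0.5931 -0.1505  0.2311] [-0.11 -0.09 -0.2 ]
orange [248 190   8   7  49] [251.4 193.4]
orange [226 192   9   6  44] [229.9 194.7]
orange [248 200   9   6  43] [252.  202.7]
orange [271 209   4   5  18] [272.7 210.8]
lilac rows (np.int64(181), np.int64(183), np.int64(228), np.int64(230), 4)
0.148 [252.3 194.4]
0.153 [252.2 192. ]
0.158 [252.1 189.7]
0.19 [251.2 174.5]
0.216 [250.5 161.8]
```

Call:
{"method": "apply_moves", "body": {
  "rows": [0,0,0.002,0,0,0,0,0,0.004,0,0,0,0,0,0.004,0,0,0]
}}

```text
t: 13.0
tool_pos: [0.5938, -0.1506, 0.2307]
tool_rot: [0.66, -3.071, 0.001]
contact_force: [-2.1, 0.3, 3.5]
opening: -0.0
grip_force: 1.8
```

Call:
{"method": "apply_moves", "body": {
  "rows": [0,0,0.002,0,0,0,0,0,0.004,0,0,0,0,0,0.004,0,0,0]
}}

```text
t: 13.3
tool_pos: [0.594, -0.1506, 0.2306]
tool_rot: [0.661, -3.071, 0.001]
contact_force: [-5.9, 2.4, 11.3]
opening: 0.0001
grip_force: 6.0
```

TCP height has stalled at 0.2306, exactly the home height, and the force has risen to 11 N, so the cap is home. I back off straight up and check.

Call:
{"method": "apply_moves", "body": {
  "rows": [0,0,-0.02,0,0,0,0,0,-0.06,0,0,0,0,0,-0.12,0,0,0,0,0,-0.18,0,0,0,0,0,-0.25,0,0,0,0,0,-0.25,0,0,0,0,0,-0.25,0,0,0,0,0,-0.25,0,0,0]
}}

```text
t: 14.1
tool_pos: [0.5936, -0.1503, 0.3761]
tool_rot: [0.66, -3.07, -0.002]
contact_force: [-0.1, 0.5, -0.5]
opening: 0.0001
grip_force: 0.0
```

```bash
cat >> chk.py <<'E'
t,dt=ctrl.get_image("top");ct=cam("top");t0=cv2.imread("pics/top0.png")
s0=cv2.imread("pics/scene0.png")
df=cv2.absdiff(s0,sc).max(2)
for n,(u0,v0,u1,v1) in dict(gelA=(372,325,405,362),gelB=(500,292,540,365),gems=(205,305,268,350),nails=(298,230,316,252)).items():print(n,"scene change",df[v0:v1,u0:u1].mean().round(1))
v,u=[int(round(x)) for x in proj(cs,[.5937,-.1496,.158])][::-1]
for k in range(-2,4):
    print(v+k,[sc[v+k,u+j].tolist() for j in(-1,1)],bydepth(cs,u,v+k,d[v+k,u]).round(4))
E
python3 chk.py
```

```text
14.1 [ 0.5936 -0.1503  0.3761] [-0.13  0.54 -0.46]
orange [248 190   9   7  47] [251.7 193.6]
orange [226 192   9   6  44] [229.9 194.7]
orange [248 200   9   6  44] [251.9 202.7]
orange [271 209   4   5  17] [272.6 210.9]
lilac rows (np.int64(181), np.int64(183), np.int64(227), np.int64(230), 5)
0.148 [252.3 194.4]
0.153 [252.2 192. ]
0.158 [252.1 189.7]
0.19 [251.2 174.5]
0.216 [250.5 161.8]
gelA scene change 4.2
gelB scene change 4.4
gems scene change 4.6
nails scene change 6.6
188 [[123, 129, 142], [131, 138, 151]] [ 0.5903 -0.1533  0.1593]
189 [[118, 117, 124], [121, 122, 131]] [ 0.5942 -0.1491  0.1598]
190 [[107, 106, 115], [99, 101, 115]] [ 0.5968 -0.1464  0.1594]
191 [[76, 82, 111], [63, 73, 105]] [ 0.5973 -0.1459  0.1576]
192 [[47, 62, 102], [44, 60, 100]] [ 0.5995 -0.1437  0.1569]
193 [[44, 58, 100], [40, 56, 97]] [ 0.6006 -0.1426  0.1555]
```

The cap top is at about 0.158, the seated height, there is no lilac left in view above the rim, and the other objects are unchanged. I hand the job in.

```bash
python3 -c "
from station import ctrl
print(ctrl.finish_job())"
```

```text
the job is handed in; nothing more can be done
None
```

The lilac pen is in the empty middle tube with its cap pressed home on the rim; it stood by itself part-way first, the bottles, nail strip and stone wheel look unmoved, and I handed the job in at about 14 s (no verdict was returned).

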